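Hang the sauce-cup caddy and load it from the lidding press

ROBOT

A 7-joint arm with a two-finger parallel gripper is mounted at the origin on a cart in front of the work surface, level with it; the furniture and walls round the work are solid. World frame = base frame: x ahead of the robot, y to its left, z up, the work surface at z = 0. Lengths are in m, angles in degrees, forces in N, time in s.
With the tool pointing down it reaches from about 0.425 to 0.875 m from the base axis. Payload 4.7 kg.
Tool frame: the origin (TCP) lies at the very end of the fingers, on their centre line; the grasp point (between the pads) lies 19 mm behind it (r.tcp_to_grasp is the distance from the TCP to the grasp point, in m); z points along the fingers, y is the line along which they close (so a half turn about z gives the same grasp; the last joint's range is limited). The gripper opens to 87 mm and grips with 3 to 60 N. Pads are 19 mm wide; open, the fingers measure 117 mm over their backs; the gripper's body (75 mm by 190 mm) begins 51 mm behind the grasp point.
Start: joints at [-74.651, 18.392, -4.016, 83.108, 1.295, 78.541, -3.26], TCP at [0.163, 0.629, 0.223] pointing down, gripper open.
Joint ranges: [-163.93, 163.93], [-17.29, 119.83], [-79.2, 71.16], [3.27, 140.29], [-89.18, 269.18], [5.43, 117.66], [-154.24, 154.24]. Speed limits (degrees/s): [147.25, 147.25, 180, 180, 180, 180, 180].

INTERFACE

Orientations are given as a 3x3 rotation matrix whose columns are the frame's x, y, z axes.
In Python, from workcell import get_obs, imaging, r gives the robot as it stands.
- The arm moves only by the tool play_rows, never from a script. Its argument "plan" is a list of rows, each a list of 7 numbers: the opening, from 0 (shut) to 1 (fully open), then the shift along the tool's x, y, z in mm, then the turn, a rotation vector about the tool's x, y, z in rad. In form: [[grip, x, y, z, wx, wy, wz], ...]. A call has 1 to 20 rows; each row is the pose to reach, as a shift and turn from the pose commanded when the call began, along the tool's axes at that moment; what a row does not reach only later rows make up. A row lasts 1/10 s, in which the tool goes at most 50 mm and 8.59 degrees, less where a joint would pass 70% of its speed; a pose out of reach is approached as far as the arm can. A call with a gripper value outside its range is refused whole. The fingers move at their own pace and stop on an object; the grip force is fixed at half the most. Time passes only in rows, so rows that repeat a pose let the fingers close. It gives the time, the measured TCP pose, the force, the opening and the grip force at its end, in the units of the state.
- get_obs(): the state, without advancing time (a new reading comes with each control period).
- imaging.camera(name): name is "side" or "top" or "wrist"; returns a dict with "frame" (480x640x3 uint8, blue, green, red), "fx", "fy", "cx", "cy" (pixels), "pose" (4x4, takes a point from camera to world coordinates). Camera axes: x right, y down, z forward; pixel columns grow to the right and rows downward; lengths in m; the calibration is good to about 2 mm. The wrist camera is an equidistant fisheye: a pixel r from the principal point sees the ray r / f radians off the axis. A picture is of the moment at which its call begins. There is no depth.
- r.hand_in(): hands the job in; it is judged then, once.
The state is a dict: "time": time; "joint_positions": joint angles; "qvel": joint speeds; "joint_torque": joint torques, N m; "position": TCP position; "tcp_rot": TCP orientation; "wrist_force": force on the tool from outside, world axes, zero at the start; "moment": the same for the moment, N m; "grip_width": opening from 0.0 (shut) to 1.0 (fully open); "finger_force": force on a finger pad.
Only numpy, scipy, OpenCV 4.12 (cv2) and the standard library are available. Lean on these libraries where they do the work, as an engineer would, in place of code of your own. Each camera call takes 0.05 s, during which the arm holds its last target. There are 200 camera calls.

TASK

Set up the sauce pick-up point: hang the empty two-bay caddy on the stand, with both keyholes of its back plate passed over the stud heads and let down until it is fully home on both studs, and let go of it. Then take the two lidded sauce cups from the catch tray of the lidding press and set one, upright, in each bay of the hanging caddy. Set things down rather than drop them, never tip a cup over, and leave everything else standing where it is.

Things in the scene. Friction and masses are not known exactly. Their poses are not given: they have to be found in the camera images.
- stand: fixed steel hanging stand: upright sheet 250 mm wide, top edge z = 179 mm, on a flat foot (top z = 11 mm, from 60 mm in front of the sheet to 90 mm behind). Origin on the worktop under the middle of the sheet's front face; -x points out of that face towards the robot, +y to the robot's left. Two horizontal mushroom-headed studs on the face, 140 mm apart, axes at z = 145 mm
- stud_left (a point): middle of the left (+y) stud's shank, 5 mm in front of the sheet, z = 145 mm; axes as stand. Shank 10 mm diameter, 10 mm long between sheet and head; head 18 mm diameter, 5.5 mm thick
- stud_right (a point): the same on the right (-y) stud
- caddy: loose steel two-bay caddy, 0.3 to 0.65 kg. Origin under it; -x its front (x -76 mm), +x its back plate (x 61 to 65 mm, 216 mm wide, 95 mm high; 2 mm bumpers behind). Other walls 29 mm high, floor 3 mm thick. Bays x -73 to 61 mm, y 2 to 105 and -105 to -2 mm, a sheet with the grip between. Hung: underside z = 70 mm, origin about 67 mm in front of the stand's sheet; heads 10 mm proud of the plate
- caddy_grip (a point): grasp point on the caddy's black moulded grip, near the balance point: caddy x = 12, y = 0, z = 86 mm. The grip runs along caddy x from -27 to 59 mm, is 14 mm wide (y) and 18 mm tall (z 77 to 95 mm). Axes as caddy
- keyhole_left (a point): where the left stud's shank lies when home: mid-thickness of the back plate, caddy x = 63, y = 70, z = 75 mm. The keyhole's mouth is 30 mm wide, z 31 to 59 mm (centre 30 mm below this point), narrowing by sloping shoulders to a slot 13 mm wide that ends at z = 80 mm. Hang: mouths over heads, back until the bumpers meet the sheet, down 30 mm
- keyhole_right (a point): the same for the right stud, y = -70 mm
- lid_press: fixed cup lidding press, steel housing 150 deep x 200 wide x 195 mm high with a stack of white lids on top (to 255 mm). Origin on the worktop under its middle, 55 mm behind its front face; -x points out of the front. Its shallow catch tray lies in front of it, x from -223 to -55 mm, 210 mm wide in y; tray floor z = 6 mm, rim 26 mm
- cup_short: lidded plastic sauce cup, 70 mm high, 68 to 72 mm diameter at the lid, a little narrower below, 0.14 kg. Origin at the centre of its underside, z up. Starts in the catch tray
- cup_tall: lidded plastic sauce cup like the other, 75 mm high
- ramekin: bystander: small round glazed dish, 67 mm diameter, 42 mm high; origin under its centre
- timer: bystander: white dial timer, 79 x 74 x 65 mm; origin under its centre
- salt: bystander: salt shaker, 44 mm diameter, 90 mm high; origin under its centre
- spice_jar: bystander: spice jar with black lid, 41 mm diameter, 105 mm high; origin under its centre
- sauce_bottle: bystander: squeeze bottle, 68 mm diameter, 200 mm high; origin under its centre
There are look-alikes about, which are no part of the job. Leave any turquoise look-alike of the cup_short alone.

How it is judged:
By the outcome, as a careful person would: the job done as asked, in the order asked, and still so for the second after the job is handed in, with the robot touching nothing.
It also fails if it takes over 72 s, if anything falls off the work surface, if the arm or the gripper's body presses on something with over 40 N, if the wrist force passes 120 N, or if a joint passes its speed limit or range.

## Working session

There is one attempt and no reset: what is moved stays moved. The work goes in short steps, Python scripts to look and compute and a tool call to move; the robot and the scene stay as the last step left them, time stands still between calls to the robot, and variables do not carry over. Pictures are saved under pics/ and viewed, at most 10 in all, crops included, and the job is handed in when it is done.

Besides the shell and the picture viewer there is one more tool, called after "Request:" in YAML: its name, and indented under it one key for each argument. play_rows: Moves the arm, as the interface text tells. Its arguments: {"type":"object","properties":{"plan":{"type":"array","items":{"type":"array","items":{"type":"number"}}}},"required":["plan"]}

```bash
mkdir -p pics; python3 - <<'E'
from workcell import get_obs, imaging, r
import cv2,numpy as np
o=get_obs(); print({k:np.round(v,3).tolist() for k,v in o.items()})
for n in("top","side","wrist"):
    c=imaging.camera(n); cv2.imwrite(f"pics/{n}0.png",c["frame"]); print(n,c["fx"],c["fy"],c["cx"],c["cy"],np.round(c["pose"],4).tolist())
E
```

```text
{'time': 0.0, 'joint_positions': [-74.65, 18.44, -4.015, 83.176, 1.295, 78.541, -3.26], 'qvel': [-0.025, 0.023, -0.042, -0.091, 0.0, -0.045, -0.031], 'joint_torque': [0.0, -49.131, -0.404, -31.252, -0.064, 0.044, 0.0], 'position': [0.163, 0.629, 0.221], 'tcp_rot': [[-0.968, 0.251, -0.0], [0.251, 0.968, -0.002], [-0.0, -0.002, -1.0]], 'wrist_force': [0.283, 0.487, 0.353], 'moment': [-0.017, 0.001, -0.001], 'finger_force': 0.0, 'grip_width': 1.002}
top 498.8582587850381 498.8582587850381 319.23406941160664 240.4428030146653 [[0.0252, -0.9854, 0.1686, 0.3076], [-0.9997, -0.0242, 0.0077, -0.103], [-0.0035, -0.1687, -0.9857, 1.4569], [0.0, 0.0, 0.0, 1.0]]
side 568.5763020913176 568.5763020913176 316.165886882084 237.23271311793897 [[-0.9658, -0.0933, 0.2419, 0.1177], [-0.2589, 0.3952, -0.8814, 1.4278], [-0.0134, -0.9139, -0.4058, 0.8262], [0.0, 0.0, 0.0, 1.0]]
wrist 371.64829954431775 371.64829954431775 315.5215941847676 240.62680053134622 [[0.2512, 0.9329, 0.2583, 0.0938], [0.9679, -0.2416, -0.0688, 0.6478], [-0.0017, 0.2673, -0.9636, 0.3838], [0.0, 0.0, 0.0, 1.0]]
```

View pics/top0.png

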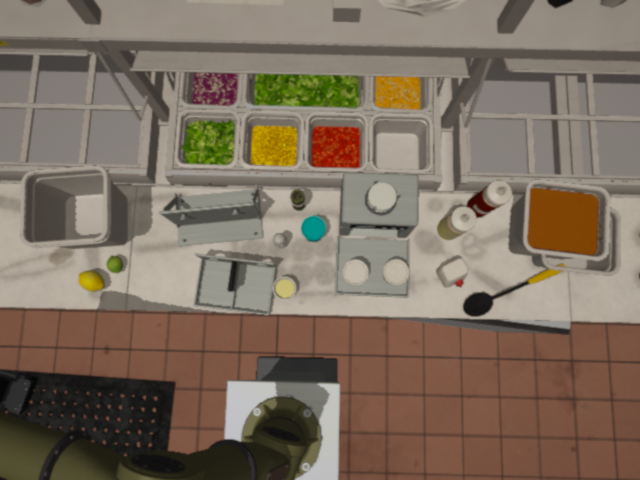

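View pics/side0.png

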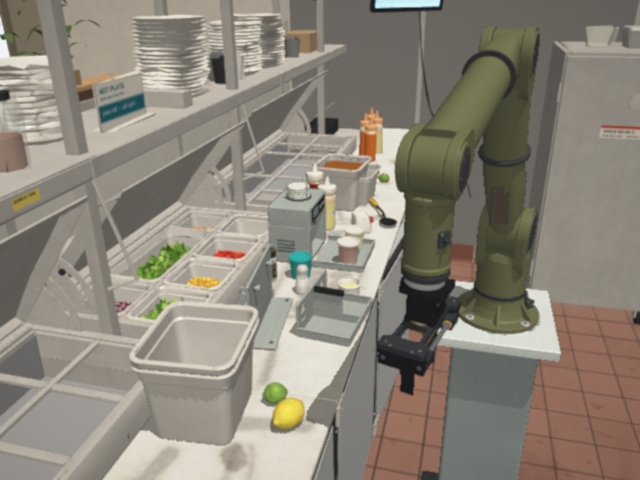

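The top view shows the caddy near (237,283), the stand near (217,215), the press near (375,230), and the white-lidded cups in the tray at (356,270) and (396,271). The turquoise decoy is at (314,228) and the robot base at (283,435). The side view agrees. I'll zoom in next to pick out features.

```bash
cat > h.py <<'E'
from workcell import get_obs, imaging, r
import cv2,numpy as np
def ray(c,u,v):
    x,y=(u-c["cx"])/c["fx"],(v-c["cy"])/c["fy"]
    d=np.array([x,y,1.]); return c["pose"][:3,3],c["pose"][:3,:3]@d
def rayf(c,u,v):
    x,y=(u-c["cx"])/c["fx"],(v-c["cy"])/c["fy"]; t=np.hypot(x,y)+1e-12
    d=np.array([x/t*np.sin(t),y/t*np.sin(t),np.cos(t)]); return c["pose"][:3,3],c["pose"][:3,:3]@d
def onz(c,u,v,z,f=ray):
    o,d=f(c,u,v); return o+d*(z-o[2])/d[2]
def proj(c,P,fish=False):
    p=c["pose"]; q=(np.atleast_2d(P)-p[:3,3])@p[:3,:3]
    if fish:
        h=np.hypot(q[:,0],q[:,1])+1e-12; t=np.arctan2(h,q[:,2]); xy=q[:,:2]/h[:,None]*t[:,None]
    else: xy=q[:,:2]/q[:,2:]
    return xy*[c["fx"],c["fy"]]+[c["cx"],c["cy"]]
def cam(n,name=None):
    c=imaging.camera(n); c["pose"]=np.array(c["pose"])
    if name: cv2.imwrite(f"pics/{name}.png",c["frame"])
    return c
E
python3 - <<'E'
from h import *
c=cam("top")
for n,u,v,z in [("cupL",356,270,.078),("cupR",396,271,.078),("decoy",314,228,.07),("caddy",237,283,.0),("grip",233,275,.09),("press front L",342,237,.195),("ramekin",285,287,.042),("salt",280,240,.09),("spice",299,199,.105)]:
    print(n,np.round(onz(c,u,v,z),3))
f=c["frame"][160:320,160:420]
cv2.imwrite("pics/topz.png",cv2.resize(f,None,fx=3,fy=3,interpolation=cv2.INTER_CUBIC))
s=cam("side")
cv2.imwrite("pics/sidez.png",cv2.resize(s["frame"][170:370,220:400],None,fx=3,fy=3,interpolation=cv2.INTER_CUBIC))
E
```

```text
cupL [ 0.463 -0.196  0.078]
cupR [ 0.463 -0.307  0.078]
decoy [ 0.58  -0.076  0.07 ]
caddy [0.425 0.145 0.   ]
grip [0.439 0.142 0.09 ]
press front L [ 0.534 -0.151  0.195]
ramekin [0.414 0.002 0.042]
salt [0.54  0.017 0.09 ]
spice [ 0.655 -0.033  0.105]
```

View pics/topz.png

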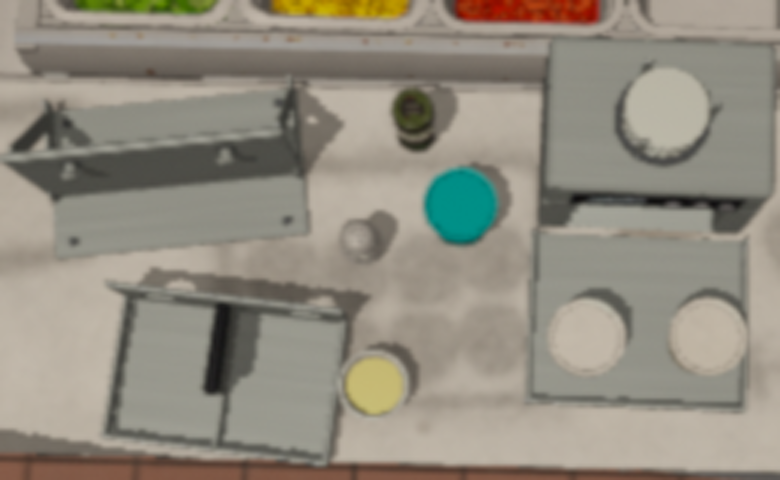

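View pics/sidez.png

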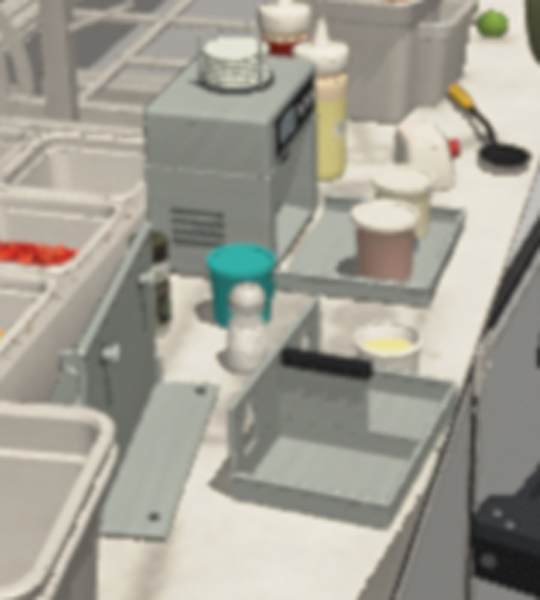

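The zoomed views show the caddy with its back plate facing the stand, its grip, the stud heads, and the cups. In the top crop the stud heads are near (68,170) and (225,153). I'll fit the poses by least squares.

```bash
cat > fit.py <<'E'
from h import *
from scipy.optimize import least_squares
c=cam("top"); s=cam("side")
T=lambda u,v:(u/3+160,v/3+160); S=lambda u,v:(u/3+220,v/3+170)
cad=[(c,(65,108,95),T(108,284)),(c,(65,-108,95),T(345,316)),(c,(-76,108,29),T(106,434)),(c,(-76,-108,29),T(327,461)),
 (c,(-27,0,95),T(211,393)),(s,(59,0,86),S(284,356)),(s,(-27,0,86),S(371,368)),(s,(-76,-108,29),S(455,380)),(s,(-76,108,29),S(388,512))]
std=[(c,(0,125,179),T(7,156)),(c,(-60,125,11),T(60,257)),(c,(-60,-125,11),T(308,234)),(c,(-13,70,145),T(68,170)),(c,(-13,-70,145),T(225,153)),
 (s,(-13,70,145),S(111,353)),(s,(-13,-70,145),S(149,275)),(s,(-60,-125,11),S(217,385)),(s,(-60,125,11),S(165,535))]
prs=[(c,(-223,105,26),T(528,400)),(c,(-223,-105,26),T(745,409)),(c,(-55,100,195),T(545,190)),(c,(-55,-100,195),T(775,197)),(s,(-223,105,26),S(425,302)),(s,(-223,-105,26),S(465,210))]
def W(p,P): 
    a=p[2]; P=np.array(P)/1000; return np.array([p[0]+np.cos(a)*P[0]-np.sin(a)*P[1],p[1]+np.sin(a)*P[0]+np.cos(a)*P[1],P[2]])
for n,L,p0 in(("caddy",cad,[.44,.14,0]),("stand",std,[.55,.15,0]),("press",prs,[.6,-.25,0])):
    f=lambda p:np.concatenate([(proj(k,W(p,P))[0]-uv) for k,P,uv in L])
    q=least_squares(f,p0,loss="soft_l1"); p=q.x
    print(n,np.round(p[:2],4),"yaw",np.degrees(p[2]).round(2)); print(f(p).reshape(-1,2).round(1).tolist())
    if n=="caddy": print("grip",W(p,(12,0,86)))
for n,uvt,uvs,zt in(("cupL",T(587,336),S(385,215),.078),("cupR",T(708,336),S(404,182),.078)):
    f=lambda P:np.concatenate([proj(c,P)[0]-uvt,proj(s,P)[0]-uvs]); q=least_squares(f,[.46,-.2,.08]); print(n,q.x.round(4),q.fun.round(1))
E
python3 fit.py
```

```text
caddy [0.4214 0.1449] yaw -5.63
[[0.3, -1.5], [-1.2, -2.6], [-1.5, 0.6], [0.1, 1.0], [-0.5, 0.2], [-0.9, -1.7], [0.6, -0.4], [1.1, -1.8], [0.1, -4.8]]
grip [0.43330787 0.14369329 0.086     ]
stand [0.6071 0.2067] yaw 7.11
[[-3.7, 0.0], [-2.1, -1.0], [-0.0, -1.6], [0.6, 0.9], [0.2, 1.5], [0.9, -0.6], [0.2, 0.3], [-0.2, -2.2], [-0.7, -1.8]]
press [ 0.6224 -0.2496] yaw -1.03
[[-1.1, -0.4], [0.2, -0.2], [-0.5, 0.2], [0.4, 1.1], [0.2, -6.2], [-0.6, -2.1]]
cupL [ 0.4573 -0.1958  0.074 ] [ 0.   0.1 -0.1 -0. ]
cupR [ 0.4605 -0.3094  0.0645] [ 0.   0.3 -0.4 -0. ]
```

```bash
cat >> h.py <<'E'
def go(x,y,z,yaw):
    "prints tool-frame shift (mm) and turn (rad) for TCP at xyz, tool y at 90+yaw deg, pointing down"
    o=get_obs(); R=np.array(o["tcp_rot"]); p=np.array(o["position"])
    from scipy.spatial.transform import Rotation as Q
    a=np.radians(yaw); ca,sa=np.cos(a),np.sin(a)
    G=np.array([[-ca,-sa,0],[-sa,ca,0],[0,0,-1.]])
    print("t",round(float(o["time"]),2),"shift",(R.T@(np.array([x,y,z])-p)*1000).round(1),"turn",Q.from_matrix(R.T@G).as_rotvec().round(3),"F",np.round(o["wrist_force"],1))
E
python3 -c "
from h import *
go(.4333,.1437,.16,-5.63)"
```

```text
t 0.35 shift [-383.3 -402.    62.5] turn [-0.     0.    -0.155] F [-0.2  0.5  0. ]
```

Request:
play_rows:
  plan:
    - [1,-190,-200,20,0,0,-0.08]
    - [1,-190,-200,20,0,0,-0.08]
    - [1,-190,-200,20,0,0,-0.08]
    - [1,-190,-200,20,0,0,-0.08]
    - [1,-190,-200,20,0,0,-0.08]
    - [1,-383,-402,62,0,0,-0.155]
    - [1,-383,-402,62,0,0,-0.155]
    - [1,-383,-402,62,0,0,-0.155]
    - [1,-383,-402,62,0,0,-0.155]
    - [1,-383,-402,62,0,0,-0.155]
    - [1,-383,-402,62,0,0,-0.155]
    - [1,-383,-402,62,0,0,-0.155]
    - [1,-383,-402,62,0,0,-0.155]
    - [1,-383,-402,62,0,0,-0.155]
    - [1,-383,-402,62,0,0,-0.155]
    - [1,-383,-402,62,0,0,-0.155]
    - [1,-383,-402,62,0,0,-0.155]

```text
time: 2.05
position: [0.4327, 0.145, 0.1607]
tcp_rot: [[-0.995, 0.096, 0.0], [0.096, 0.995, 0.0], [-0.0, 0.0, -1.0]]
wrist_force: [0.2, 0.3, -0.2]
grip_width: 0.999
finger_force: 0.0
```

```bash
python3 -c "
from h import *
go(.4333,.1437,.067,-5.63)
w=cam('wrist','w1')
print(np.round(w['pose'],3).tolist(), get_obs()['joint_positions'])
"
```

```text
t 2.05 shift [-0.7 -1.2 93.7] turn [0.    0.    0.002] F [ 0.2  0.3 -0.2]
[[0.097, 0.959, 0.266, 0.361], [0.995, -0.093, -0.026, 0.153], [-0.0, 0.267, -0.964, 0.323], [0.0, 0.0, 0.0, 1.0]] [-43.98382475  -3.75107436  21.49460752 114.83611986   1.47188813
  68.65058252  61.36962397]
```

View pics/w1.png

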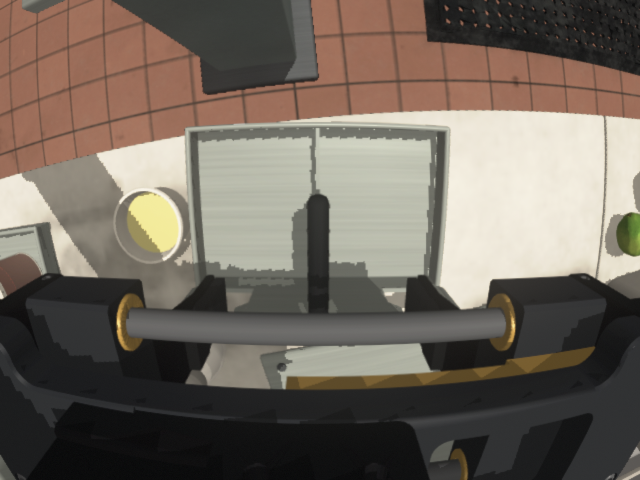

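The wrist view shows the grip centred between the fingers, with its front end at (317,197) and the front wall corners at (187,129) and (449,129).

```bash
python3 - <<'E'
from h import *
from scipy.optimize import least_squares
c=cam("wrist")
def W(p,P): 
    a=p[2]; P=np.array(P)/1000; return np.array([p[0]+np.cos(a)*P[0]-np.sin(a)*P[1],p[1]+np.sin(a)*P[0]+np.cos(a)*P[1],P[2]])
L=[((-76,-108,29),(187,129)),((-76,108,29),(449,129)),((-27,0,90),(317,195)),((30,0,95),(318.5,290))]
f=lambda p:np.concatenate([(proj(c,W(p,P),1)[0]-uv)*(1 if i<3 else (1,0)) for i,(P,uv) in enumerate(L)])
p=least_squares(f,[.421,.145,-.1]).x; print(p[:2],np.degrees(p[2]),f(p).round(1)); g=W(p,(12,0,86)); print(g); go(g[0],g[1],.067,np.degrees(p[2]))
E
```

```text
[0.42382085 0.14793527] -5.5522963945932435 [-2.5 -1.   1.3 -0.8  1.2  1.5 -0.4 -0. ]
[0.43576455 0.14677421 0.086     ]
t 2.15 shift [-2.7  2.6 93.6] turn [ 0.     0.    -0.001] F [-0.5 -0.4 -0. ]
```

Request:
play_rows:
  plan:
    - [1,-1,1,25,0,0,0]
    - [1,-2,2,50,0,0,0]
    - [1,-2,2,70,0,0,0]
    - [1,-2,2,85,0,0,0]
    - [1,-2,2,93.5,0,0,0]
    - [1,-2,2,93.5,0,0,0]
    - [0.5,-2,2,93.5,0,0,0]
    - [0,-2,2,93.5,0,0,0]
    - [0,-2,2,93.5,0,0,0]
    - [0,-2,2,93.5,0,0,0]
    - [0,-2,2,93.5,0,0,0]
    - [0,-2,2,93.5,0,0,0]
    - [0,-2,2,93.5,0,0,0]
    - [0,-2,2,93.5,0,0,0]
    - [0,-2,2,93.5,0,0,0]

```text
time: 3.65
position: [0.4352, 0.1457, 0.067]
tcp_rot: [[-0.995, 0.099, -0.0], [0.099, 0.995, 0.0], [0.0, 0.0, -1.0]]
wrist_force: [-0.2, 0.0, 0.0]
grip_width: 0.266
finger_force: 0.0
```

Request:
play_rows:
  plan:
    - [0,0,0,0,0,0,0]
    - [0,0,0,0,0,0,0]
    - [0,0,0,0,0,0,0]
    - [0,0,0,0,0,0,0]
    - [0,0,0,-5,0,0,0]
    - [0,0,0,-10,0,0,0]
    - [0,0,0,-18,0,0,0]
    - [0,0,0,-28,0,0,0]
    - [0,0,0,-40,0,0,0]
    - [0,0,0,-55,0,0,0]
    - [0,0,0,-70,0,0,0]
    - [0,0,0,-85,0,0,0]
    - [0,0,0,-95,0,0,0]
    - [0,0,0,-100,0,0,0]
    - [0,0,0,-102,0,0,0]
    - [0,0,0,-102,0,0,0]

```text
time: 5.25
position: [0.4351, 0.1456, 0.1689]
tcp_rot: [[-0.995, 0.099, -0.0], [0.099, 0.995, -0.0], [0.0, -0.0, -1.0]]
wrist_force: [-0.2, 0.9, -6.1]
grip_width: 0.154
finger_force: 30.0
```

```bash
python3 -c "
from h import *
go(.5118,.1948,.169,7.11)"
```

```text
t 5.25 shift [-71.5  56.5  -0.1] turn [-0.    -0.    -0.223] F [-0.2  0.9 -6.1]
```

Request:
play_rows:
  plan:
    - [0,-5,4,0,0,0,-0.02]
    - [0,-12,10,0,0,0,-0.04]
    - [0,-21,17,0,0,0,-0.07]
    - [0,-31,25,0,0,0,-0.1]
    - [0,-41,33,0,0,0,-0.13]
    - [0,-51,41,0,0,0,-0.16]
    - [0,-60,48,0,0,0,-0.19]
    - [0,-67,53,0,0,0,-0.21]
    - [0,-71.5,56.5,0,0,0,-0.223]
    - [0,-71.5,56.5,0,0,0,-0.223]
    - [0,-71.5,56.5,0,0,0,-0.223]

```text
time: 6.35
position: [0.5117, 0.1946, 0.1688]
tcp_rot: [[-0.992, -0.124, -0.001], [-0.124, 0.992, -0.001], [0.001, -0.0, -1.0]]
wrist_force: [0.5, -0.1, -6.4]
grip_width: 0.154
finger_force: 30.0
```

```bash
python3 - <<'E'
from h import *
go(.5118,.1948,.169,7.11)
w=cam("wrist","w2"); t=cam("top"); s=cam("side")
a=cv2.resize(t["frame"][180:310,140:300],(480,390),interpolation=cv2.INTER_CUBIC)
b=cv2.resize(s["frame"][190:350,230:336],(318,480),interpolation=cv2.INTER_CUBIC)
m=np.zeros((480,798,3),np.uint8); m[:390,:480]=a; m[:,480:]=b
cv2.imwrite("pics/m2.png",m)
E
```

```text
t 6.35 shift [-0.2  0.2 -0.2] turn [-0.    -0.001 -0.   ] F [ 0.5 -0.1 -6.4]
```

View pics/m2.png

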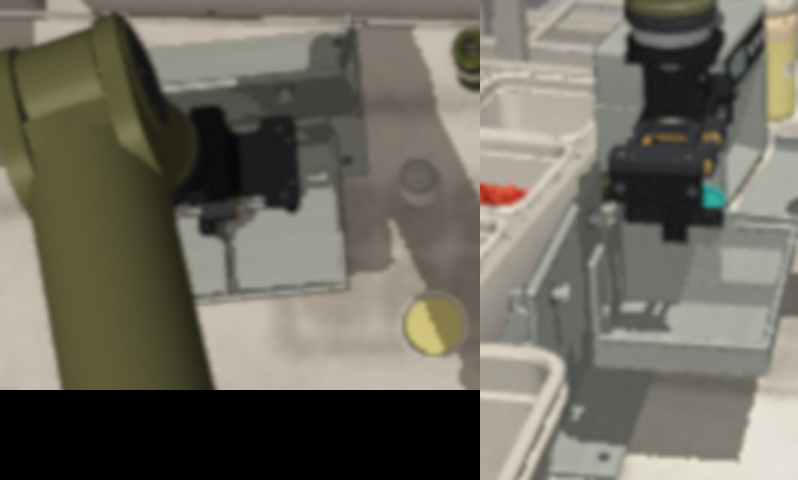

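View pics/w2.png

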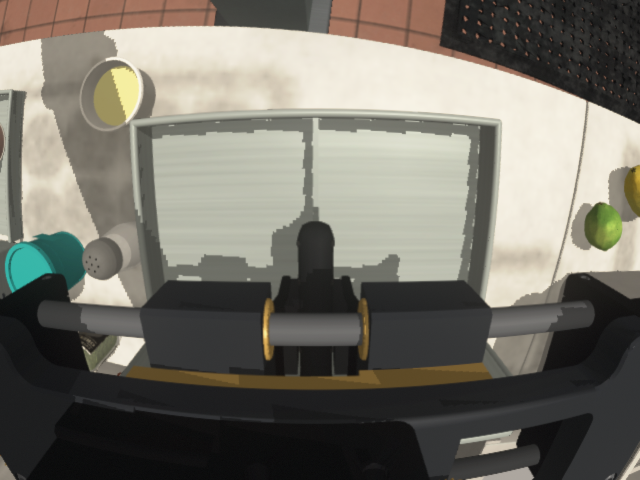

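```bash
cat > fit2.py <<'E'
from h import *
from scipy.spatial.transform import Rotation as Q
o=get_obs(); p=np.array(o["position"]); R=np.array(o["tcp_rot"]); Rc=R@np.diag([-1,1,-1.])
s=cam("side"); t=cam("top"); w=cam("wrist")
g=p+np.array([0,0,.019])
def W(P,off=(0,0,0)): return g+Rc@((np.array(P)-np.array([12,0,86])-np.array(off))/1000)
S=lambda u,v:((u-480)/3+230,v/3+190); T=lambda u,v:(u/3+140,v/3+180)
for k,n,P,uv,f in [(s,"FLbot",(-76,108,0),S(768,372),0),(s,"FRtop",(-76,-108,29),S(795,235),0),(s,"BLbot",(65,108,0),S(598,362),0),(s,"BLtop",(65,108,95),S(600,250),0),(t,"FRtop",(-76,-108,29),T(347,288),0),(t,"BRtop",(65,-108,95),T(341,180),0),
 (w,"FRtop",(-76,-108,29),(0,0),1),(w,"FLtop",(-76,108,29),(0,0),1),(w,"gripfront",(-27,0,90),(0,0),1),(w,"divfront",(-76,0,29),(0,0),1)]:
    print(n,"pred",proj(k,W(P),f)[0].round(1),"seen",np.round(uv,1))
E
python3 fit2.py
```

```text
FLbot pred [324.8 314.2] seen [326. 314.]
FRtop pred [334.6 263.4] seen [335.  268.3]
BLbot pred [267.4 310.7] seen [269.3 310.7]
BLtop pred [265.5 276.1] seen [270.  273.3]
FRtop pred [254.9 274.7] seen [255.7 276. ]
BRtop pred [247.3 217.9] seen [253.7 240. ]
FRtop pred [128.  120.7] seen [0 0]
FLtop pred [501.7 120.5] seen [0 0]
gripfront pred [314.2 225.5] seen [0 0]
divfront pred [314.6 109.7] seen [0 0]
```

The wrist view shows the held caddy level and centred, with front corners at (133,121) and (499,121), within about 1 mm of the prediction. I'll push it back over the heads.

Request:
play_rows:
  plan:
    - [0,-5,0,1,0,0,0]
    - [0,-10,0,1,0,0,0]
    - [0,-15,0,1,0,0,0]
    - [0,-20,0,1,0,0,0]
    - [0,-24,0,1,0,0,0]
    - [0,-28,0,1,0,0,0]
    - [0,-32,0,1,0,0,0]
    - [0,-32,0,1,0,0,0]
    - [0,-32,0,1,0,0,0]

```text
time: 7.55
position: [0.5436, 0.1988, 0.168]
tcp_rot: [[-0.992, -0.124, -0.0], [-0.124, 0.992, -0.0], [0.0, -0.0, -1.0]]
wrist_force: [0.1, 0.2, -6.2]
grip_width: 0.154
finger_force: 30.0
```

```bash
python3 - <<'E'
from h import *
s=cam("side"); cv2.imwrite("pics/s3.png",cv2.resize(s["frame"][190:350,230:370],None,fx=4,fy=3.75,interpolation=cv2.INTER_CUBIC))
go(.5525,.1999,.137,7.11)
E
```

```text
t 7.6 shift [-9.  -0.1 31. ] turn [ 0. -0.  0.] F [ 0.5 -0.9 -6.2]
```

Request:
play_rows:
  plan:
    - [0,-3,0,0,0,0,0]
    - [0,-5,0,0,0,0,0]
    - [0,-7,0,0,0,0,0]
    - [0,-8,0,0,0,0,0]
    - [0,-9,0,0,0,0,0]
    - [0,-9,0,0,0,0,0]

```text
time: 8.2
position: [0.5518, 0.2, 0.168]
tcp_rot: [[-0.992, -0.124, -0.002], [-0.124, 0.992, -0.0], [0.002, 0.0, -1.0]]
wrist_force: [-3.1, -0.4, -2.6]
grip_width: 0.158
finger_force: 30.0
```

Request:
play_rows:
  plan:
    - [0,0.5,0,2,0,0,0]
    - [0,0.5,0,4,0,0,0]
    - [0,0.5,0,6,0,0,0]
    - [0,0.5,0,8,0,0,0]
    - [0,0.5,0,10,0,0,0]
    - [0,0.5,0,12,0,0,0]
    - [0,0.5,0,12,0,0,0]

```text
time: 8.9
position: [0.5518, 0.1999, 0.1555]
tcp_rot: [[-0.992, -0.124, -0.001], [-0.124, 0.992, -0.0], [0.001, -0.0, -1.0]]
wrist_force: [-4.2, -0.6, -5.9]
grip_width: 0.157
finger_force: 30.0
```

Request:
play_rows:
  plan:
    - [0,0,0,2,0,0,0]
    - [0,0,0,4,0,0,0]
    - [0,0,0,6,0,0,0]
    - [0,0,0,8,0,0,0]
    - [0,0,0,10,0,0,0]
    - [0,0,0,12,0,0,0]
    - [0,0,0,14,0,0,0]
    - [0,0,0,14,0,0,0]

```text
time: 9.7
position: [0.5519, 0.1999, 0.1418]
tcp_rot: [[-0.992, -0.124, -0.0], [-0.124, 0.992, -0.0], [0.0, -0.0, -1.0]]
wrist_force: [-4.2, 0.3, -4.0]
grip_width: 0.152
finger_force: 30.0
```

Request:
play_rows:
  plan:
    - [0,0,0,1,0,0,0]
    - [0,0,0,2,0,0,0]
    - [0,0,0,3,0,0,0]
    - [0,0,0,4,0,0,0]
    - [0,0,0,5,0,0,0]
    - [0,0,0,5,0,0,0]

```text
time: 10.3
position: [0.5519, 0.1999, 0.1374]
tcp_rot: [[-0.992, -0.124, -0.001], [-0.124, 0.992, 0.0], [0.001, 0.0, -1.0]]
wrist_force: [-6.0, -0.8, -1.0]
grip_width: 0.162
finger_force: 30.0
```

Request:
play_rows:
  plan:
    - [0,0,0,1,0,0,0]
    - [0,0,0,2,0,0,0]
    - [0,0,0,2,0,0,0]

```text
time: 10.6
position: [0.5518, 0.1999, 0.1371]
tcp_rot: [[-0.992, -0.124, -0.001], [-0.124, 0.992, 0.001], [0.001, 0.001, -1.0]]
wrist_force: [-8.6, -2.5, 7.3]
grip_width: 0.155
finger_force: 30.0
```

```bash
python3 - <<'E'
from h import *
s=cam("side"); w=cam("wrist")
a=cv2.resize(s["frame"][190:350,230:360],(390,480),interpolation=cv2.INTER_CUBIC)
b=cv2.resize(w["frame"],(400,300)); m=np.zeros((480,790,3),np.uint8); m[:,:390]=a; m[:300,390:]=b
cv2.imwrite("pics/m4.png",m); print(np.round(get_obs()["moment"],2))
E
```

```text
[-0.45  2.21 -0.09]
```

View pics/m4.png

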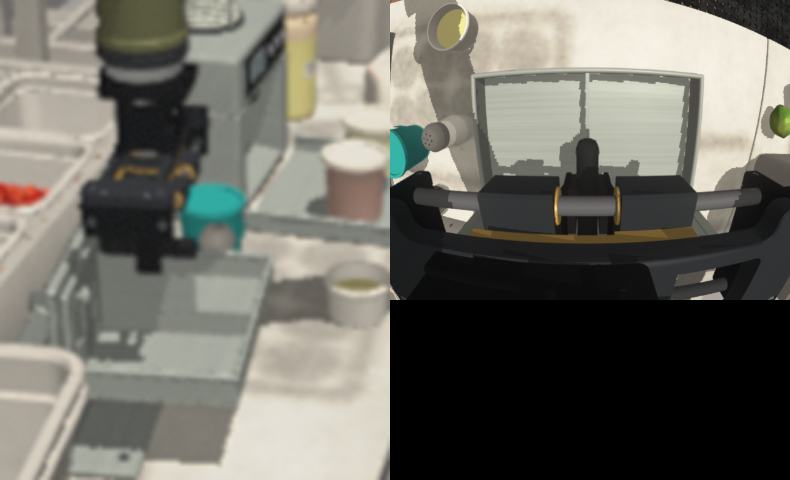

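The pictures show the caddy against the sheet and level. The firm stop came at TCP z = 0.137, which is the expected home height, so I'll release it.

Request:
play_rows:
  plan:
    - [0.6,0,0,-1,0,0,0]
    - [0.6,0,0,-1,0,0,0]
    - [0.6,0,0,-1,0,0,0]
    - [0.6,0,0,-1,0,0,0]
    - [0.6,0,0,-1,0,0,0]
    - [0.6,0,0,-1,0,0,0]
    - [0.6,0,0,-10,0,0,0]
    - [0.6,0,0,-25,0,0,0]
    - [1,0,0,-50,0,0,0]
    - [1,0,0,-80,0,0,0]
    - [1,0,0,-110,0,0,0]
    - [1,0,0,-110,0,0,0]

```text
time: 11.9
position: [0.5549, 0.2007, 0.2516]
tcp_rot: [[-0.992, -0.124, 0.009], [-0.124, 0.992, 0.005], [-0.01, 0.003, -1.0]]
wrist_force: [0.6, -0.5, 0.6]
grip_width: 0.879
finger_force: 0.0
```

```bash
python3 - <<'E'
from h import *
s=cam("side"); t=cam("top")
# predicted hung caddy features in side view
st=np.array([.6071,.2067]); a=np.radians(7.11)
def W(P):
    P=np.array(P)/1000; x=P[0]-.067; y=P[1]
    return np.array([st[0]+np.cos(a)*x-np.sin(a)*y,st[1]+np.sin(a)*x+np.cos(a)*y,P[2]+.07])
f=s["frame"].copy()
for P in[(-76,108,0),(-76,108,29),(-76,-108,29),(65,108,95),(65,-108,95),(65,108,0),(-27,0,95),(59,0,95)]:
    q=proj(s,W(P))[0]; print(P,q.round(1)); cv2.circle(f,tuple(int(x) for x in (q*16).round()),10,(0,0,255),-1,cv2.LINE_AA,4)
cv2.imwrite("pics/m5.png",cv2.resize(f[190:350,230:390],(640,600),interpolation=cv2.INTER_CUBIC)[:, :])
o=get_obs(); print(o["position"],o["joint_positions"],o["wrist_force"],o["grip_width"])
E
```

```text
(-76, 108, 0) [308.1 324.6]
(-76, 108, 29) [307.9 314.3]
(-76, -108, 29) [319.7 273.1]
(65, 108, 95) [249.3 287.1]
(65, -108, 95) [268.5 249.1]
(65, 108, 0) [251.6 320.9]
(-27, 0, 95) [294.8 268.7]
(59, 0, 95) [261.8 267. ]
[0.55284461 0.20004736 0.24702427] [-42.56920238  10.21759481  23.03563253  91.26705601  -4.08548034
  79.16043539  78.00476605] [ 0.10376665 -0.32023524 -0.21517297] 0.9499407342457765
```

View pics/m5.png

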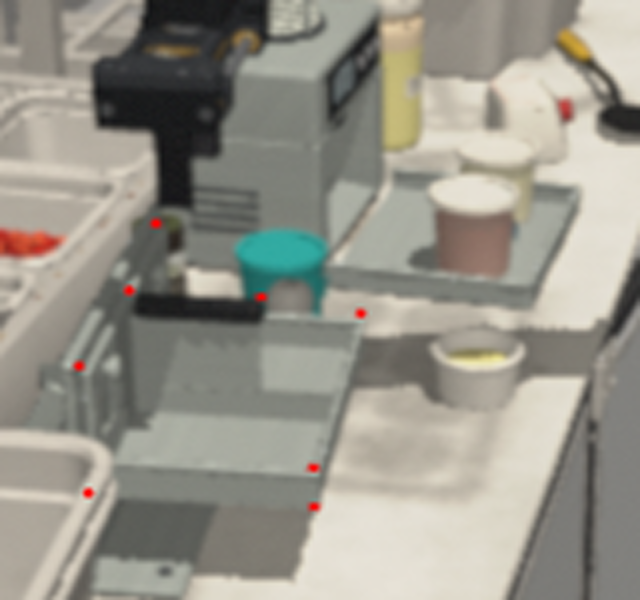

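The caddy hangs level at the predicted home pose; the small side-view offset is calibration error. Next I'll locate the cup lids by segmentation.

```bash
cat > cups.py <<'E'
from h import *
def lids(c,x0,x1,y0,y1):
    f=cv2.GaussianBlur(c["frame"],(3,3),0)[y0:y1,x0:x1].astype(int)
    m=((f[...,2]-f[...,0]>8)&(f[...,2]>165)).astype(np.uint8)
    n,l,s,ce=cv2.connectedComponentsWithStats(m); out=[]
    for i in range(1,n):
        if s[i,4]>150:
            ct=max(cv2.findContours((l==i).astype(np.uint8),0,1)[0],key=cv2.contourArea)
            (u,v),r=cv2.minEnclosingCircle(ct); out.append((u+x0,v+y0,r,s[i,4],*(ce[i]+[x0,y0]),s[i,:4]))
    return out
if __name__=="__main__":
    c=cam("top")
    print(c["frame"][270,356],c["frame"][271,396],c["frame"][285,375])
    for q in lids(c,340,408,250,292):
        print(np.round(q[:6],1),q[6],onz(c,q[4],q[5],.076).round(4),onz(c,q[4],q[5],.081).round(4))
E
python3 cups.py; python3 -c "
from h import *
go(.46,-.196,.17,0)"
```

```text
[178 193 203] [173 190 200] [148 158 159]
[355.2 272.   13.8 554.  354.7 272.4] [ 2 10 27 26] [ 0.4563 -0.193   0.076 ] [ 0.4557 -0.1926  0.081 ]
[395.1 272.3  13.3 517.  395.4 272. ] [43 10 25 26] [ 0.4602 -0.3059  0.076 ] [ 0.4596 -0.3052  0.081 ]
t 12.05 shift [ 140.5 -381.5   75.4] turn [0.001 0.001 0.124] F [ 0.  -0.9 -1.2]
```

```bash
python3 -c "
from h import *
go(.457,-.194,.15,0)"
```

```text
t 12.05 shift [ 143.3 -379.1   95.4] turn [0.001 0.001 0.124] F [ 0.  -0.9 -1.2]
```

Request:
play_rows:
  plan:
    - [1,60,-40,0,0,0,0.03]
    - [1,90,-100,0,0,0,0.06]
    - [1,110,-150,0,0,0,0.09]
    - [1,120,-200,10,0,0,0.124]
    - [1,130,-250,20,0,0,0.124]
    - [1,140,-300,40,0,0,0.124]
    - [1,143,-350,70,0,0,0.124]
    - [1,143,-379,95,0,0,0.124]
    - [1,143,-379,95,0,0,0.124]
    - [1,143,-379,95,0,0,0.124]
    - [1,143,-379,95,0,0,0.124]
    - [1,143,-379,95,0,0,0.124]

```text
time: 13.25
position: [0.4574, -0.1926, 0.15]
tcp_rot: [[-1.0, -0.002, -0.0], [-0.002, 1.0, 0.001], [0.0, 0.001, -1.0]]
wrist_force: [0.3, -0.1, -0.3]
grip_width: 0.997
finger_force: 0.0
```

```bash
python3 - <<'E'
from h import *
w=cam("wrist","w6"); go(.457,-.194,.042,0)
q=proj(w,[[.457,-.194,.078],[.460,-.3065,.078]],1); print(q)
o=get_obs();print(o["joint_positions"].round(0))
E
```

```text
t 13.3 shift [  0.8  -1.7 108.3] turn [0.001 0.    0.003] F [-0.4 -0.6 -0.7]
[[312.45301749 249.99861993]
 [153.35287018 253.18473091]]
[-25.   2.  47. 111.  -2.  67. 112.]
```

View pics/w6.png

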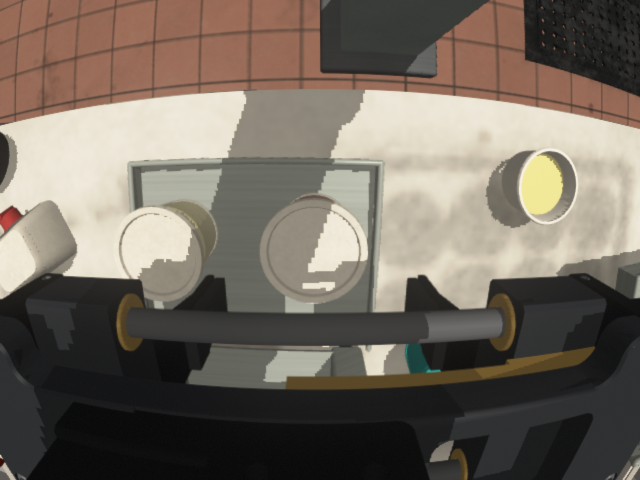

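The wrist view shows the left lid centred at (314.5,248.5) between the open fingers, and the right lid at about (163,253). I'll descend and grip the left cup.

Request:
play_rows:
  plan:
    - [1,0,-0.5,25,0,0,0]
    - [1,0,-0.5,50,0,0,0]
    - [1,0,-0.5,75,0,0,0]
    - [1,0,-0.5,95,0,0,0]
    - [1,0,-0.5,108,0,0,0]
    - [1,0,-0.5,108,0,0,0]
    - [0.7,0,-0.5,108,0,0,0]
    - [0.7,0,-0.5,108,0,0,0]
    - [0.6,0,-0.5,108,0,0,0]
    - [0.6,0,-0.5,108,0,0,0]
    - [0.6,0,-0.5,108,0,0,0]
    - [0.6,0,-0.5,108,0,0,0]

```text
time: 14.5
position: [0.4581, -0.1942, 0.0429]
tcp_rot: [[-1.0, -0.0, 0.002], [-0.0, 1.0, 0.001], [-0.002, 0.001, -1.0]]
wrist_force: [-0.9, 1.4, 6.5]
grip_width: 0.758
finger_force: 30.0
```

Request:
play_rows:
  plan:
    - [0.6,0,0,-5,0,0,0]
    - [0.6,0,0,-12,0,0,0]
    - [0.6,0,0,-25,0,0,0]
    - [0.6,0,0,-45,0,0,0]
    - [0.6,0,0,-70,0,0,0]
    - [0.6,0,0,-100,0,0,0]
    - [0.6,0,0,-130,0,0,0]
    - [0.6,0,0,-160,0,0,0]
    - [0.6,0,0,-185,0,0,0]
    - [0.6,0,0,-197,0,0,0]
    - [0.6,0,0,-200,0,0,0]
    - [0.6,0,0,-200,0,0,0]

```text
time: 15.7
position: [0.4569, -0.1944, 0.2417]
tcp_rot: [[-1.0, -0.0, -0.0], [-0.0, 1.0, 0.0], [0.0, 0.0, -1.0]]
wrist_force: [-0.3, 0.0, -1.5]
grip_width: 0.764
finger_force: 29.8
```

```bash
python3 -c "
from h import *
go(.5062,.2480,.24,-82.9)"
```

```text
t 15.7 shift [-49.4 442.4   1.8] turn [ 0.    -0.     1.447] F [-0.3  0.  -1.5]
```

Request:
play_rows:
  plan:
    - [0.6,0,10,0,0,0,0.04]
    - [0.6,0,30,0,0,0,0.1]
    - [0.6,0,55,0,0,0,0.2]
    - [0.6,0,80,0,0,0,0.3]
    - [0.6,0,110,0,0,0,0.4]
    - [0.6,-5,140,0,0,0,0.5]
    - [0.6,-10,170,0,0,0,0.6]
    - [0.6,-15,200,0,0,0,0.7]
    - [0.6,-20,230,0,0,0,0.8]
    - [0.6,-25,260,0,0,0,0.9]
    - [0.6,-30,290,0,0,0,1.0]
    - [0.6,-35,320,0,0,0,1.1]
    - [0.6,-40,350,0,0,0,1.2]
    - [0.6,-44,380,0,0,0,1.3]
    - [0.6,-47,405,0,0,0,1.37]
    - [0.6,-49,425,1,0,0,1.42]
    - [0.6,-49,438,1,0,0,1.447]
    - [0.6,-49,442,1,0,0,1.447]
    - [0.6,-49,442,1,0,0,1.447]
    - [0.6,-49,442,1,0,0,1.447]

```text
time: 17.7
position: [0.5061, 0.2462, 0.2404]
tcp_rot: [[-0.123, 0.992, -0.001], [0.992, 0.123, -0.001], [-0.001, -0.001, -1.0]]
wrist_force: [-0.7, -0.1, -0.8]
grip_width: 0.758
finger_force: 29.8
```

```bash
python3 -c "
from h import *
go(.5062,.2480,.11,-82.9); print(get_obs()['joint_positions'].round())"
```

```text
t 17.7 shift [  1.9   0.5 130.3] turn [-0.001  0.001 -0.001] F [-0.7 -0.1 -0.8]
[-45.   7.  18.  95.  -2.  78. -20.]
```

Request:
play_rows:
  plan:
    - [0.6,2,-3.5,10,0,0,0]
    - [0.6,2,-3.5,30,0,0,0]
    - [0.6,2,-3.5,55,0,0,0]
    - [0.6,2,-3.5,80,0,0,0]
    - [0.6,2,-3.5,100,0,0,0]
    - [0.6,2,-3.5,115,0,0,0]
    - [0.6,2,-3.5,122,0,0,0]
    - [0.6,2,-3.5,125,0,0,0]
    - [0.6,2,-3.5,127,0,0,0]
    - [0.6,2,-3.5,127,0,0,0]

```text
time: 18.7
position: [0.5028, 0.2494, 0.1147]
tcp_rot: [[-0.124, 0.992, 0.001], [0.992, 0.124, 0.001], [0.001, 0.001, -1.0]]
wrist_force: [-0.2, 0.9, -1.2]
grip_width: 0.761
finger_force: 29.8
```

Request:
play_rows:
  plan:
    - [0.6,0,0,1,0,0,0]
    - [0.6,0,0,2,0,0,0]
    - [0.6,0,0,3,0,0,0]
    - [0.6,0,0,3,0,0,0]

```text
time: 19.1
position: [0.5024, 0.2492, 0.111]
tcp_rot: [[-0.124, 0.992, 0.0], [0.992, 0.124, 0.0], [0.0, 0.0, -1.0]]
wrist_force: [-0.6, 0.9, -1.7]
grip_width: 0.759
finger_force: 29.8
```

Request:
play_rows:
  plan:
    - [0.6,0,0,0.7,0,0,0]
    - [0.6,0,0,1.4,0,0,0]
    - [0.6,0,0,1.4,0,0,0]

```text
time: 19.4
position: [0.5023, 0.2491, 0.1096]
tcp_rot: [[-0.124, 0.992, -0.0], [0.992, 0.124, -0.0], [0.0, -0.0, -1.0]]
wrist_force: [-0.4, 0.1, -1.9]
grip_width: 0.76
finger_force: 29.8
```

Request:
play_rows:
  plan:
    - [0.6,0,0,0.7,0,0,0]
    - [0.6,0,0,1.4,0,0,0]
    - [0.6,0,0,2,0,0,0]
    - [0.6,0,0,2,0,0,0]

```text
time: 19.8
position: [0.5025, 0.2493, 0.108]
tcp_rot: [[-0.124, 0.992, 0.0], [0.992, 0.124, 0.0], [0.0, 0.0, -1.0]]
wrist_force: [-0.4, -0.8, 1.6]
grip_width: 0.759
finger_force: 29.9
```

Contact felt, with the load off the gripper. I'll release and lift straight up.

Request:
play_rows:
  plan:
    - [0.85,0,0,0,0,0,0]
    - [0.9,0,0,0,0,0,0]
    - [1,0,0,0,0,0,0]
    - [1,0,0,0,0,0,0]
    - [1,0,0,0,0,0,0]
    - [1,0,0,0,0,0,0]
    - [1,0,0,-8,0,0,0]
    - [1,0,0,-20,0,0,0]
    - [1,0,0,-40,0,0,0]
    - [1,0,0,-65,0,0,0]
    - [1,0,0,-95,0,0,0]
    - [1,0,0,-120,0,0,0]
    - [1,0,0,-132,0,0,0]
    - [1,0,0,-132,0,0,0]

```text
time: 21.2
position: [0.5035, 0.2497, 0.2422]
tcp_rot: [[-0.124, 0.992, 0.004], [0.992, 0.124, 0.003], [0.002, 0.004, -1.0]]
wrist_force: [-0.0, -0.6, 0.0]
grip_width: 1.001
finger_force: 0.0
```

```bash
python3 - <<'E'
from h import *
w=cam("wrist","w7"); t=cam("top"); 
from cups import lids
for q in lids(t,340,408,250,292): print("tray",np.round(q[:6],1),onz(t,q[4],q[5],.078).round(4))
p=proj(w,[[.5025,.2493,.143]],1)[0]; print(p)
for q in lids(w,0,640,0,300): print("w",np.round(q[:6],1),onz(w,q[4],q[5],.145,rayf).round(4))
go(.460,-.305,.15,0)
E
```

```text
tray [395.1 272.3  13.2 510.  395.5 272. ] [ 0.4601 -0.3058  0.078 ]
[311.79329085 242.45378639]
w [ 286.5   10.    90.1 1708.   298.9    6.5] [0.4725 0.4184 0.145 ]
w [ 596.    68.    74.6 3571.   581.5   77.3] [0.7074 0.4186 0.145 ]
w [  389.5   170.7   251.6 71645.    339.    145.8] [0.5127 0.321  0.145 ]
w [463.  200.5  48.8 493.  463.9 198.4] [0.6108 0.2975 0.145 ]
w [443.5 213.5  40.7 223.  444.2 209.2] [0.5965 0.2871 0.145 ]
w [618.  243.5  42.5 287.  620.1 245. ] [0.7945 0.2828 0.145 ]
w [632.5 258.5  37.1 568.  631.4 263.2] [0.8216 0.2669 0.145 ]
w [  25.5  255.3   31.4 1917.    24.3  259.6] [0.2375 0.2002 0.145 ]
w [334.  269.   16.1 218.  333.7 269.7] [0.5211 0.231  0.145 ]
w [283.5 292.5  10.7 181.  283.2 293. ] [0.4857 0.2076 0.145 ]
t 21.3 shift [-544.5 -110.2   89.2] turn [-1.000e-03 -0.000e+00 -1.447e+00] F [-0.4 -0.2  0. ]
```

Request:
play_rows:
  plan:
    - [1,-30,-10,0,0,0,-0.05]
    - [1,-65,-20,0,0,0,-0.15]
    - [1,-100,-30,0,0,0,-0.25]
    - [1,-140,-40,0,0,0,-0.35]
    - [1,-180,-50,0,0,0,-0.45]
    - [1,-220,-60,0,0,0,-0.55]
    - [1,-260,-70,0,0,0,-0.65]
    - [1,-300,-80,0,0,0,-0.75]
    - [1,-340,-90,0,0,0,-0.85]
    - [1,-380,-100,0,0,0,-0.95]
    - [1,-420,-110,0,0,0,-1.05]
    - [1,-460,-110,0,0,0,-1.15]
    - [1,-500,-110,0,0,0,-1.25]
    - [1,-530,-110,20,0,0,-1.35]
    - [1,-544,-110,50,0,0,-1.447]
    - [1,-544,-110,89,0,0,-1.447]
    - [1,-544,-110,89,0,0,-1.447]
    - [1,-544,-110,89,0,0,-1.447]
    - [1,-544,-110,89,0,0,-1.447]

```text
time: 23.2
position: [0.4614, -0.3044, 0.1521]
tcp_rot: [[-1.0, -0.001, 0.002], [-0.001, 1.0, -0.001], [-0.002, -0.001, -1.0]]
wrist_force: [-0.7, -0.0, 0.9]
grip_width: 0.999
finger_force: 0.0
```

```bash
python3 - <<'E'
from h import *
w=cam("wrist","w8"); go(.460,-.305,.042,0); print(get_obs()['joint_positions'].round())
g=cv2.cvtColor(w["frame"],cv2.COLOR_BGR2GRAY)[170:320,200:440]
h=cv2.HoughCircles(cv2.GaussianBlur(g,(5,5),1),cv2.HOUGH_GRADIENT,1,60,param1=80,param2=15,minRadius=44,maxRadius=62)
print(proj(w,[[.460,-.305,.081]],1))
for q in h[0][:4]: print(q+[200,170,0],onz(w,q[0]+200,q[1]+170,.08,rayf).round(4))
E
```

```text
t 23.25 shift [  2.   -0.5 110.4] turn [-0.001  0.003  0.001] F [0.2 0.2 0.4]
[-16.  13.  53. 104. -11.  69. 130.]
[[313.83693794 248.7976155 ]]
[311.5 246.5  52.5] [ 0.4587 -0.3065  0.08  ]
```

Request:
play_rows:
  plan:
    - [1,2,-1.5,25,0,0,0]
    - [1,2,-1.5,50,0,0,0]
    - [1,2,-1.5,75,0,0,0]
    - [1,2,-1.5,97,0,0,0]
    - [1,2,-1.5,109,0,0,0]
    - [1,2,-1.5,109,0,0,0]
    - [0.7,2,-1.5,109,0,0,0]
    - [0.7,2,-1.5,109,0,0,0]
    - [0.6,2,-1.5,109,0,0,0]
    - [0.6,2,-1.5,109,0,0,0]
    - [0.6,2,-1.5,109,0,0,0]
    - [0.6,2,-1.5,109,0,0,0]

```text
time: 24.45
position: [0.4593, -0.3063, 0.0426]
tcp_rot: [[-1.0, -0.0, 0.002], [-0.0, 1.0, -0.0], [-0.002, -0.0, -1.0]]
wrist_force: [-1.0, -0.6, 6.2]
grip_width: 0.753
finger_force: 29.7
```

Request:
play_rows:
  plan:
    - [0.6,0,0,-5,0,0,0]
    - [0.6,0,0,-12,0,0,0]
    - [0.6,0,0,-25,0,0,0]
    - [0.6,0,0,-45,0,0,0]
    - [0.6,0,0,-70,0,0,0]
    - [0.6,0,0,-100,0,0,0]
    - [0.6,0,0,-130,0,0,0]
    - [0.6,0,0,-160,0,0,0]
    - [0.6,0,0,-185,0,0,0]
    - [0.6,0,0,-200,0,0,0]
    - [0.6,0,0,-205,0,0,0]
    - [0.6,0,0,-205,0,0,0]

```text
time: 25.65
position: [0.4585, -0.3057, 0.2467]
tcp_rot: [[-1.0, -0.0, 0.0], [-0.0, 1.0, 0.0], [-0.0, 0.0, -1.0]]
wrist_force: [0.1, -0.0, -2.4]
grip_width: 0.756
finger_force: 29.9
```

```bash
python3 -c "
from h import *
go(.5155,.1413,.245,-82.9)"
```

```text
t 25.65 shift [-57.1 447.    1.9] turn [0.    0.    1.447] F [ 0.1 -0.  -2.4]
```

Request:
play_rows:
  plan:
    - [0.6,0,10,0,0,0,0.04]
    - [0.6,0,30,0,0,0,0.1]
    - [0.6,0,55,0,0,0,0.2]
    - [0.6,0,80,0,0,0,0.3]
    - [0.6,0,110,0,0,0,0.4]
    - [0.6,-5,140,0,0,0,0.5]
    - [0.6,-10,170,0,0,0,0.6]
    - [0.6,-15,200,0,0,0,0.7]
    - [0.6,-20,230,0,0,0,0.8]
    - [0.6,-25,260,0,0,0,0.9]
    - [0.6,-30,290,0,0,0,1.0]
    - [0.6,-37,320,0,0,0,1.1]
    - [0.6,-44,350,0,0,0,1.2]
    - [0.6,-50,380,0,0,0,1.3]
    - [0.6,-54,408,0,0,0,1.37]
    - [0.6,-57,430,1,0,0,1.42]
    - [0.6,-57,443,1,0,0,1.447]
    - [0.6,-57,447,1,0,0,1.447]
    - [0.6,-57,447,1,0,0,1.447]
    - [0.6,-57,447,1,0,0,1.447]

```text
time: 27.65
position: [0.5152, 0.1399, 0.245]
tcp_rot: [[-0.123, 0.992, -0.001], [0.992, 0.123, -0.001], [-0.001, -0.001, -1.0]]
wrist_force: [0.2, -0.2, -1.3]
grip_width: 0.755
finger_force: 29.9
```

```bash
python3 -c "
from h import *
go(.5155,.1413,.1145,-82.9); print(get_obs()['joint_positions'].round())"
```

```text
t 27.65 shift [  1.5   0.6 130.5] turn [-0.001  0.001 -0.001] F [ 0.2 -0.2 -1.3]
[-44.   3.  28.  99.  -2.  78.  -9.]
```

Request:
play_rows:
  plan:
    - [0.6,1.5,0,10,0,0,0]
    - [0.6,1.5,0,30,0,0,0]
    - [0.6,1.5,0,55,0,0,0]
    - [0.6,1.5,0,80,0,0,0]
    - [0.6,1.5,0,100,0,0,0]
    - [0.6,1.5,0,115,0,0,0]
    - [0.6,1.5,0,124,0,0,0]
    - [0.6,1.5,0,128,0,0,0]
    - [0.6,1.5,0,130.5,0,0,0]
    - [0.6,1.5,0,132,0,0,0]
    - [0.6,1.5,0,133.5,0,0,0]
    - [0.6,1.5,0,133.5,0,0,0]

```text
time: 28.85
position: [0.5155, 0.1429, 0.1125]
tcp_rot: [[-0.124, 0.992, 0.001], [0.992, 0.124, 0.0], [0.0, 0.001, -1.0]]
wrist_force: [0.5, 0.2, -2.2]
grip_width: 0.757
finger_force: 29.9
```

Request:
play_rows:
  plan:
    - [0.6,0,0,0.7,0,0,0]
    - [0.6,0,0,1.4,0,0,0]
    - [0.6,0,0,2.1,0,0,0]
    - [0.6,0,0,2.8,0,0,0]
    - [0.6,0,0,2.8,0,0,0]

```text
time: 29.35
position: [0.5151, 0.1427, 0.1092]
tcp_rot: [[-0.124, 0.992, -0.0], [0.992, 0.124, -0.0], [0.0, -0.0, -1.0]]
wrist_force: [-0.6, -0.4, -2.5]
grip_width: 0.755
finger_force: 29.9
```

Request:
play_rows:
  plan:
    - [0.6,0,0,0.7,0,0,0]
    - [0.6,0,0,1.4,0,0,0]
    - [0.6,0,0,1.4,0,0,0]

```text
time: 29.65
position: [0.5153, 0.1427, 0.1079]
tcp_rot: [[-0.124, 0.992, 0.0], [0.992, 0.124, 0.0], [0.0, 0.0, -1.0]]
wrist_force: [1.0, -0.5, -1.5]
grip_width: 0.754
finger_force: 29.9
```

Request:
play_rows:
  plan:
    - [0.6,0,0,0.7,0,0,0]
    - [0.6,0,0,0.7,0,0,0]

```text
time: 29.85
position: [0.5153, 0.1427, 0.1074]
tcp_rot: [[-0.124, 0.992, 0.0], [0.992, 0.124, 0.0], [0.0, 0.0, -1.0]]
wrist_force: [-0.7, 0.3, 0.2]
grip_width: 0.756
finger_force: 29.8
```

Contact. I'll release, lift, and back off towards the robot to leave the view clear.

Request:
play_rows:
  plan:
    - [0.85,0,0,0.4,0,0,0]
    - [0.9,0,0,0.4,0,0,0]
    - [1,0,0,0.4,0,0,0]
    - [1,0,0,0.4,0,0,0]
    - [1,0,0,0.4,0,0,0]
    - [1,0,0,0.4,0,0,0]
    - [1,0,0,-8,0,0,0]
    - [1,0,0,-20,0,0,0]
    - [1,0,0,-40,0,0,0]
    - [1,0,0,-65,0,0,0]
    - [1,0,0,-95,0,0,0]
    - [1,0,0,-130,0,0,0]
    - [1,-40,0,-140,0,0,0]
    - [1,-80,0,-140,0,0,0]
    - [1,-120,0,-140,0,0,0]
    - [1,-160,0,-140,0,0,0]
    - [1,-200,0,-140,0,0,0]
    - [1,-200,0,-140,0,0,0]
    - [1,-200,0,-140,0,0,0]

```text
time: 31.75
position: [0.5401, -0.0567, 0.2484]
tcp_rot: [[-0.121, 0.993, 0.001], [0.993, 0.121, 0.001], [0.001, 0.001, -1.0]]
wrist_force: [-0.1, -0.3, -0.6]
grip_width: 0.998
finger_force: 0.0
```

```bash
python3 - <<'E'
from h import *
s=cam("side","s9"); t=cam("top","t9")
st=np.array([.6071,.2067]); a=np.radians(7.11)
for n,p in(("cupA",(.5025,.2493)),("cupB",(.5153,.1427))):
    for k,c in(("top",t),("side",s)): 
        q=proj(c,[*p,.148])[0]; u,v=q.round().astype(int); print(n,k,q.round(1))
for n,c,(x0,x1,y0,y1) in(("top",t,(180,290,200,300)),("side",s,(230,345,210,330))):
    f=cv2.GaussianBlur(c["frame"],(3,3),0)[y0:y1,x0:x1].astype(int)
    m=((f[...,2]-f[...,0]>14)&(f[...,2]>165)).astype(np.uint8)
    N,l,S,C=cv2.connectedComponentsWithStats(m)
    for i in range(1,N):
        if S[i,4]>80: print(n,S[i],(C[i]+[x0,y0]).round(1), onz(c,*(C[i]+[x0,y0]),.146).round(3))
o=get_obs(); print(o["position"],o["wrist_force"],o["grip_width"])
t0=cv2.imread("pics/top0.png"); d=cv2.absdiff(t0,t["frame"]).max(2)>40
N,l,S,C=cv2.connectedComponentsWithStats(cv2.morphologyEx(d.astype(np.uint8),cv2.MORPH_OPEN,np.ones((3,3))))
print([S[i].tolist() for i in range(1,N) if S[i,4]>40])
E
```

```text
cupA top [190.3 248.1]
cupA side [292.9 285. ]
cupB top [230.6 244.3]
cupB side [300.2 265.5]
top [ 40  33  25  27 547] [231.7 246.1] [0.511 0.14  0.146]
top [  0  36  24  28 526] [190.8 249.4] [0.499 0.248 0.146]
top [   0   66   74   34 2124] [214.6 284.3] [0.408 0.179 0.146]
side [   0    0   38   76 1907] [245.9 239. ] [0.721 0.01  0.146]
side [ 96   0  19  26 462] [335.1 222.4] [ 0.495 -0.174  0.146]
side [  58   54   57   66 1839] [325.3 298.4] [0.41  0.291 0.146]
side [ 49  70  33  16 415] [294.8 287.5] [0.495 0.257 0.146]
side [  0  94  29  26 469] [243.5 318.2] [0.566 0.419 0.146]
[ 0.54015112 -0.05419733  0.24778589] [-0.12632878  0.61359131  0.8463932 ] 0.9995635383465099
[[253, 162, 106, 154, 9177], [342, 174, 17, 49, 643], [293, 190, 10, 7, 61], [200, 216, 25, 41, 535], [226, 216, 26, 5, 82], [176, 228, 5, 13, 54], [338, 228, 23, 64, 1166], [225, 233, 18, 13, 138], [241, 232, 12, 21, 134], [182, 237, 19, 10, 139], [194, 247, 57, 65, 1887], [245, 254, 10, 6, 57], [360, 256, 10, 10, 47], [178, 259, 20, 12, 117], [98, 291, 103, 21, 1119], [246, 317, 12, 34, 201], [281, 317, 21, 36, 598], [165, 354, 128, 126, 5750], [264, 364, 16, 16, 118], [320, 383, 19, 11, 127], [319, 404, 12, 21, 161], [0, 444, 46, 36, 1207], [294, 446, 7, 8, 41], [57, 456, 12, 8, 65], [298, 457, 12, 22, 149], [51, 465, 47, 15, 463], [118, 469, 37, 11, 210]]
```

Both lids sit where the cups were set down, with the caddy at home height. I'm handing it in.

```bash
python3 -c "
from workcell import r
print(r.hand_in())"
```

```text
the job is handed in; nothing more can be done
None
```

The job is handed in: the caddy came to a firm stop at its home height on both studs and was let go. One lidded cup stands upright in each bay, and the arm was clear at about 32 s; the hand-in gave no verdict.

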